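# Zero the stockroom scale and record a jug's weight

## Robot

A 6-joint arm with a two-finger parallel gripper is mounted at the origin on the work surface. World frame = base frame: x ahead of the robot, y to its left, z up, the work surface at z = 0. Lengths are in m, angles in rad, forces in N, time in s.
With the tool pointing down it reaches from about 0.25 to 0.8 m from the base axis. Payload 3.9 kg.
Tool frame: the origin (TCP) lies midway between the tips of the shut fingers; the grasp point (between the pads) lies 19 mm behind it (robot.hold_point_z is the z of the grasp point in the tool frame, in m); z points along the fingers, y is the line along which they close (so a half turn about z gives the same grasp; the last joint's range is limited). The gripper opens to 85 mm and grips with 20 to 120 N. Pads are 22 mm wide; open, the fingers measure 114 mm over their backs; the gripper's body (76 mm by 85 mm) begins 54 mm behind the grasp point. The pads swing forward as they close: fully open they stand 13 mm farther back than shut.
Start: joints at [-1.223, 0.26, -0.138, 1.173, 0, 1.571], TCP at [0.179, -0.494, 0.207] pointing down, gripper open.
Joint ranges: [-2.78, 2.78], [-0.83, 1.72], [-1.28, 1.37], [-1.9, 2.12], [-1.57, 1.48], [-3.14, 3.14]. Speed limits (rad/s): [2.57, 2.57, 3.14, 3.14, 3.14, 3.14].

## Interface

Orientations are given as a unit quaternion [x, y, z, w].
In Python, from plant import robot gives the robot as it stands. The module is installed in compiled form; this text tells all that it offers.
- The arm moves only by the tool move_arm, never from a script. Its argument "motion" is one flat list of numbers, 7 for each row, row after row: the shift along the tool's x, y, z as a fraction of full scale, then the turn, a rotation vector about the tool's x, y, z as a fraction of full scale, then the closure, from -1 (fully open) to 1 (shut). In form: [dx, dy, dz, rx, ry, rz, fingers, dx, dy, dz, rx, ry, rz, fingers, ...]. A call has 1 to 8 rows; each row is the pose to reach, as a shift and turn from the pose commanded when the call began, along the tool's axes at that moment; what a row does not reach only later rows make up. Full scale, the value 1, is 0.8 m for a shift and 30 degrees for a turn. A row lasts 1/12 s, in which the tool goes at most 41.7 mm and 7.16 degrees, less where a joint would pass 70% of its speed; a pose out of reach is approached as far as the arm can. A call with a number of a shift or a turn outside -1 to 1 is refused whole. A call with a gripper value outside its range is refused whole. The fingers move at their own pace and stop on an object; "grip_force" is the grip in N (left out, the last holds). Time passes only in rows, so rows that repeat a pose let the fingers close. It gives the time, the measured TCP pose, the force, the opening and the grip force at its end, in the units of the state.
- robot.get_obs(): the state, without advancing time (a new reading comes with each control period).
- robot.capture(name): name is "scene" or "top"; returns a dict with "frame" (420x560x3 uint8, red, green, blue), "fx", "fy", "cx", "cy" (pixels), "distortion" ([k1, k2, p1, p2, k3] as OpenCV has them; the pictures are not rectified), "extrinsics" (4x4, takes a point from camera to world coordinates). Camera axes: x right, y down, z forward; pixel columns grow to the right and rows downward; lengths in m; the calibration is good to about 2 mm. A picture is of the moment at which its call begins. There is no depth.
- robot.job_done(): hands the job in; it is judged then, once.
Trained networks look in a picture, given as the dict that the camera call returned (one of the last four; its "shot" number tells which), for a name from the list of things; names that differ only in an ending like _2 or _b are one class to them, and where a whole thing is asked for, a point or a joint stands for the part that bears it (a point fixed in the world has none). Each returns a list of dicts, best first, with "score" (0 to 1); they miss things now and then, are a little off and sometimes report something else, mostly with a low value. They report only what shows in the picture. A call takes as long as a camera call. They do not tell look-alikes from the thing itself.
- robot.boxes_of(picture, target): "location" ([x, y, z] in m, in world coordinates, good to about 4 mm: the middle of the surface that is visible of it).
- robot.tip_of(picture, target): "location" ([x, y, z] in m, in world coordinates, good to about 4 mm: a listed point, or the origin of a listed thing).
The state is a dict: "clock": time; "joint_pos": joint angles; "joint_velocities": joint speeds; "effort": joint torques, N m; "eef_pos": TCP position; "tcp_rot": TCP orientation; "ft_force": force on the tool from outside, world axes, zero at the start; "wrist_torque": the same for the moment, N m; "width": finger opening in m; "grip_force": force on a finger pad.
Only numpy, scipy, OpenCV 4.12 (cv2) and the standard library are available. Lean on these libraries where they do the work, as an engineer would, in place of code of your own. Each camera call takes 0.05 s, during which the arm holds its last target. There are 200 camera calls.

## Task

Zero the bench scale while its plate is empty: push the lever on the control box over to the side away from the push button (never the other way), hold it there for a good second, then let it spring back to the middle. Then lift the sauce jug with the carrying handle onto the scale: set it down gently, upright, in the middle of the weighing plate, let go of it, and do not work the lever again. Last, press the push button fully down and release it to record the weight; leave the other goods where they stand.

Things in the scene. Friction and masses are not known exactly. Their poses are not given: they have to be found in the camera images.
- control_box: Fixed flat aluminium box, 110 (x) x 180 (y) x 45 mm high. Origin at the centre of its underside, z up; on its flat top stand the lever (at x -15, y +45 mm) and the round push button (at x -15, y -50 mm). Along its +x edge runs a low readout housing from x +29 to +51 mm, 25 mm above the box top. Position and yaw vary.
- lever_tip (a point): Top end, on the centre line, of the lever: an upright flat steel paddle 26 mm wide (along the box's x), 10 mm thick (along the box's y), 65 mm tall above the box top; it pivots about the box's x direction at the box top, so the pivot lies 65 mm from this point and 45 mm above the table.
- lever (a joint): Lean of the lever in rad: 0 upright, positive leaning to the box's +y (away from the push button: the zeroing side), negative towards the button (a different function, not wanted). Stops at +-0.45; it counts as pushed over beyond 0.3. A spring (0.5 N m per rad, about 4 to 6 N sideways at 40 mm above the box top) brings it back upright when let go.
- button_top (a point): Centre of the top face of the round push button, 36 mm across, in a round collar 52 mm across and 12 mm high; the face is 67 mm above the table when up.
- button (a joint): How far the button is pressed, in m: 0 up, 0.006 fully down; fully down takes about 5 N; it springs back up.
- scale: Fixed bench scale: black base 190 x 190 mm with a square steel weighing plate 180 x 180 mm marked with a thin cross at its middle, top of the plate 60 mm above the table. Origin at the centre of its underside, z up. Position and yaw vary.
- plate (a point): Centre of the top face of the weighing plate.
- jug: Loose closed black plastic sauce jug with labels on its two broad sides, 130 (x) x 65 (y) mm, 124 mm high without its handle, 0.4 to 0.85 kg. The only thing with a carrying handle. Origin at the centre of its underside, z up; a white cap (24 mm across, top at 140 mm) stands at x +52 mm. Position and yaw vary.
- jug_handle (a point): Middle of the jug's handle bar, 158 mm above the jug's underside and over its centre: a straight bar along the jug's x, 80 mm long, 16 mm wide and 16 mm high, with a leg at each end (inner clear length 44 mm) and 26 mm of free height under it.
- can_a: Tall canister, 72 mm across, 150 mm high, white lid, blue band; origin at the centre of its underside. It is a bystander: leave it where it stands.
- can_b: The second tall canister, like can_a. It is a bystander: leave it where it stands.
- can_c: Short canister, 72 mm across, 110 mm high; origin at the centre of its underside. It is a bystander: leave it where it stands.
- jar: Amber glass jar, 70 mm across, 100 mm high; origin at the centre of its underside. It is a bystander: leave it where it stands.
- bowl: Steel bowl, 120 mm across, 50 mm high; origin at the centre of its underside. It is a bystander: leave it where it stands.
- bottle: Green glass bottle without a handle, 60 mm across, 190 mm high; origin at the centre of its underside. It is a bystander: leave it where it stands.
Not all that is in view belongs to the job. Leave any orange or pink look-alike of the jug alone.

How it is judged:
On the way, in this order (a step that is already met when the one before it is completed fails the run):
1. the lever is held over to the side away from the button (beyond 0.3 rad) for 0.7 s while the plate is empty (value of joint lever above 0.3 rad and contact force between jug and scale below 0.1 N), for 0.7 s.
2. the lever has sprung back to the middle (value of joint lever between -0.08 and 0.08 rad), for 0.2 s.
3. the jug stands upright in the middle of the plate, at rest and let go (horizontal distance between jug and plate below 0.03 m and z of jug in the frame of plate between -0.005 and 0.005 m and angle between jug's own z axis and vertical below 0.08 rad and linear speed of jug below 0.02 m/s and contact force between the fingers and jug below 0.1 N), for 0.3 s.
4. the button is pressed fully down (value of joint button above 0.005 m), for 0.05 s.
At the end, for the whole second after the job is handed in: The jug stands released, upright (within 0.08 rad) and at rest on the weighing plate, its centre within 30 mm of the plate's centre; the lever is back upright (within 0.08 rad) and the button is up again (within 1.5 mm) (all of step 2 and all of step 3 and value of joint button below 0.0015 m); the robot touches nothing.
It fails at once if the lever is pushed over towards the button (value of joint lever below -0.25 rad).
It fails at once if the lever is pushed over while the jug is on the scale (value of joint lever above 0.25 rad and contact force between jug and scale above 0.5 N).
It fails at once if the jug is dropped or slammed onto the scale (faster than 0.35 m/s within 30 mm of the plate, as after a fall of more than a centimetre) (horizontal distance between jug and plate below 0.1 m and z of jug in the frame of plate below 0.03 m and linear speed of jug above 0.35 m/s).
It fails at once if another of the goods (canisters, jar, bowl, bottle) is moved over 30 mm or knocked over (distance of any of can_a, can_b, can_c, jar, bowl, bottle from where it was at the start of the episode above 0.03 m or angle between any of can_a, can_b, can_c, jar, bowl, bottle's own z axis and vertical above 0.3 rad).
It also fails if it takes over 64 s, if anything falls off the work surface, if the arm or the gripper's body presses on something with over 40 N, if the wrist force passes 120 N, or if a joint passes its speed limit or range.

## Working session

There is one attempt and no reset: what is moved stays moved. The work goes in short steps, Python scripts to look and compute and a tool call to move; the robot and the scene stay as the last step left them, time stands still between calls to the robot, and variables do not carry over. Pictures are saved under pics/ and viewed, at most 10 in all, crops included, and the job is handed in when it is done.

Besides the shell and the picture viewer there is one more tool, called after ">>>" as name(argument=value, ...), one argument or row to a line, values as JSON. move_arm: Moves the arm, as the interface text tells. Its arguments: {"type":"object","properties":{"motion":{"type":"array","items":{"type":"number","minimum":-1,"maximum":1}},"grip_force":{"type":"number"}},"required":["motion"]}

```bash
mkdir -p pics; python3 - <<'E'
from plant import robot
import cv2,numpy as np
o=robot.get_obs(); print(o['clock'],o['eef_pos'],o['tcp_rot'],robot.hold_point_z)
for n in ('scene','top'):
    p=robot.capture(n); cv2.imwrite(f'pics/{n}0.png',p['frame'][:,:,::-1])
    print(n,np.round(p['extrinsics'],3).tolist(),p['fx'],p['cx'],p['cy'],p['distortion'])
    for t in ['control_box','lever_tip','button_top','scale','plate','jug','jug_handle','can_a','can_c','jar','bowl','bottle']:
        print(t,[(np.round(d['location'],3).tolist(),round(d['score'],2)) for d in robot.tip_of(p,t)])
E
```

```text
0.0 [ 0.17868192 -0.49285907  0.20585167] [ 9.84915979e-01  1.73030429e-01 -1.67851272e-04 -9.77827078e-04] -0.0187
scene [[-0.484, 0.492, -0.724, 1.629], [0.875, 0.261, -0.408, 0.539], [-0.012, -0.831, -0.556, 0.93], [0.0, 0.0, 0.0, 1.0]] 531.3655093689576 282.26849007009 207.98833737409112 [-0.03975625  0.          0.          0.          0.        ]
control_box [([0.531, -0.004, -0.002], 0.76)]
lever_tip [([0.534, 0.043, 0.11], 0.7), ([0.527, 0.289, 0.06], 0.29)]
button_top [([0.501, -0.045, 0.062], 0.39)]
scale [([0.529, 0.292, 0.001], 0.69)]
plate [([0.539, -0.322, 0.156], 0.66), ([0.526, 0.29, 0.059], 0.57)]
jug [([0.632, -0.464, 0.004], 0.9), ([0.362, -0.323, 0.002], 0.77), ([0.542, -0.317, -0.005], 0.62), ([0.526, 0.296, 0.003], 0.52)]
jug_handle [([0.538, -0.321, 0.154], 0.81), ([0.362, -0.324, 0.157], 0.76), ([0.635, -0.469, 0.157], 0.66), ([0.53, -0.006, -0.004], 0.24)]
can_a [([0.364, 0.154, -0.002], 0.79), ([0.38, -0.154, 0.0], 0.62), ([0.714, -0.196, -0.0], 0.56)]
can_c [([0.364, 0.154, -0.002], 0.79), ([0.38, -0.154, 0.0], 0.62), ([0.714, -0.196, -0.0], 0.56)]
jar [([0
[... 432 characters left out ...]
p [([0.501, -0.041, 0.066], 0.67), ([0.525, 0.29, 0.06], 0.61)]
scale [([0.522, 0.293, 0.001], 0.56), ([0.73, 0.162, 0.003], 0.29)]
plate [([0.521, 0.289, 0.059], 0.55)]
jug [([0.636, -0.466, -0.002], 0.77), ([0.54, -0.317, -0.002], 0.73), ([0.364, -0.323, 0.002], 0.7)]
jug_handle [([0.366, -0.327, 0.155], 0.88), ([0.538, -0.316, 0.158], 0.78), ([0.636, -0.469, 0.163], 0.68)]
can_a [([0.379, -0.152, -0.001], 0.87), ([0.365, 0.159, 0.002], 0.79), ([0.709, -0.194, -0.004], 0.64)]
can_c [([0.379, -0.152, -0.001], 0.87), ([0.365, 0.159, 0.002], 0.79), ([0.709, -0.194, -0.004], 0.64)]
jar [([0.729, 0.161, -0.002], 0.81)]
bowl [([0.793, 0.033, 0.006], 0.58)]
bottle [([0.684, 0.366, -0.002], 0.56)]
```

View pics/scene0.png

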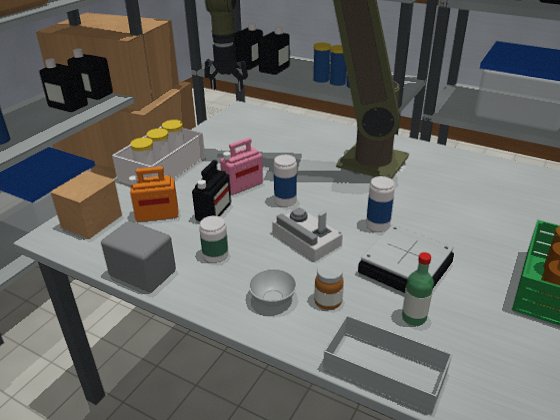

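View pics/top0.png

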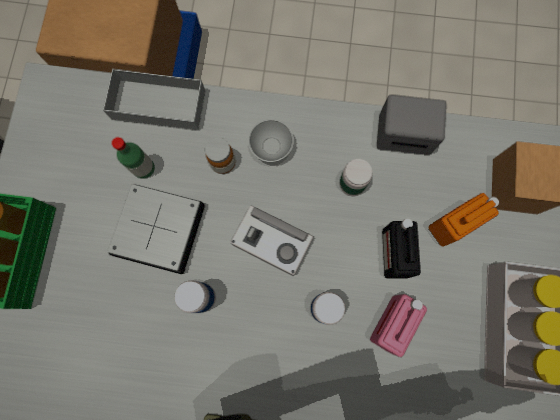

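In the top view the three jug-shaped candidates are black (402,248), orange (465,218) and pink (400,323). The black one fits, because the jug is black with a white cap and the other two are the look-alikes. I'll confirm that in one crop and measure its yaw.

```bash
cat > h.py <<'E'
import cv2,numpy as np
from plant import robot
def cam(p):
    K=np.array([[p['fx'],0,p['cx']],[0,p['fy'],p['cy']],[0,0,1]]); return K,np.array(p['distortion'],float),np.array(p['extrinsics'])
def ray(p,uv,z):
    K,D,T=cam(p); n=cv2.undistortPoints(np.array([[uv]],float),K,D)[0,0]
    d=T[:3,:3]@[n[0],n[1],1]; return T[:3,3]+d*(z-T[2,3])/d[2]
def proj(p,P):
    K,D,T=cam(p); W=np.linalg.inv(T)
    return cv2.projectPoints(np.array(P,float).reshape(-1,1,3),cv2.Rodrigues(W[:3,:3])[0],W[:3,3],K,D)[0][:,0]
def box(o,yaw,pts):
    c,s=np.cos(yaw),np.sin(yaw); return np.array([[o[0]+c*x-s*y,o[1]+s*x+c*y,z] for x,y,z in pts])
def obs():
    o=robot.get_obs(); print({k:np.round(o[k],4).tolist() for k in ('clock','eef_pos','tcp_rot','joint_pos','ft_force','width','grip_force')})
E
python3 - <<'E'
from h import *
p=robot.capture('top'); f=p['frame']
def mx(m,roi):
    x0,y0,x1,y1=roi; ys,xs=np.nonzero(m[y0:y1,x0:x1]); return (xs.mean()+x0,ys.mean()+y0),len(xs)
white=f.min(2)>150
c,n=mx(white,(398,215,416,234)); cap=ray(p,c,0.14); print('cap',c,n,cap)
h=np.array([0.538,-0.3185]); d=cap[:2]-h; print('jug yaw deg',np.degrees(np.arctan2(d[1],d[0])),'len',np.hypot(*d))
# steel plate
g=f.astype(int); m=((g.min(2)>135)).astype(np.uint8)
im=f[:,:,::-1].copy()
def crop(im,x0,y0,x1,y1): return cv2.resize(im[y0:y1,x0:x1],None,fx=4,fy=4,interpolation=cv2.INTER_CUBIC)
cv2.imwrite('pics/c1.png',np.hstack([crop(im,355,200,455,310),crop(im,105,180,205,290)]))
E
```

```text
cap (np.float64(407.3666666666667), np.float64(222.63333333333333)) 60 [ 0.59198851 -0.31153552  0.14      ]
jug yaw deg 7.350517319230675 len 0.0544358674597516
```

View pics/c1.png

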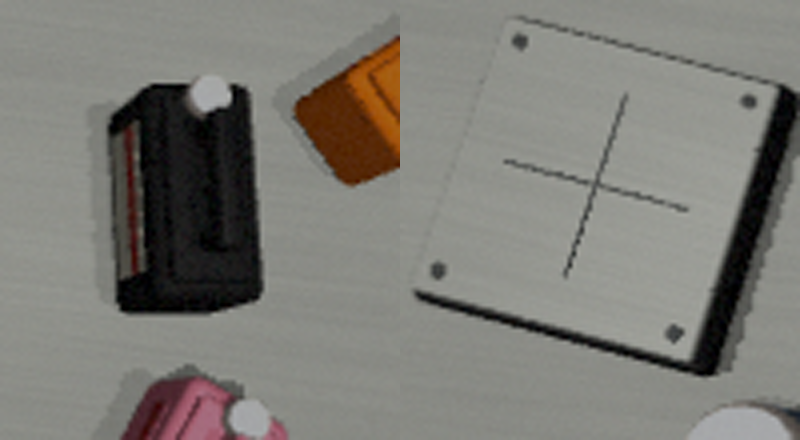

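The crop confirms it: the black jug has a black handle, a white cap at crop (210,93) and a label on its side. The scale's cross centre is at crop (596,184), which is pixel (154,226) in the full image. I'll move towards the lever with the fingers shut.

>>> move_arm(
  motion=[0.62, -0.449, 0, 0, 0, -1, 1, 0.62, -0.449, 0, 0, 0, -1, 1, 0.62, -0.449, 0, 0, 0, -1, 1, 0.62, -0.449, 0, 0, 0, -1, 1, 0.62, -0.449, 0, 0, 0, -1, 1, 0.62, -0.449, 0, 0, 0, -1, 1, 0.62, -0.449, 0, 0, 0, -1, 1, 0.62, -0.449, 0, 0, 0, -1, 1],
)

```text
clock: 2.02
eef_pos: [0.3668, -0.216, 0.207]
tcp_rot: [0.907, 0.422, 0.0, 0.0]
ft_force: [0.5, -0.8, 0.4]
width: -0.0001
grip_force: 0.0
```

```bash
cat >> h.py <<'E'
from scipy.spatial.transform import Rotation as R
def go(pos,yaw):
    "print shift/turn fractions to a tool-down pose with tool x at yaw (deg)"
    o=robot.get_obs(); r=R.from_quat(o['tcp_rot'])
    t=R.from_euler('z',yaw,degrees=True)*R.from_euler('x',180,degrees=True)
    d=r.inv().apply(np.array(pos)-o['eef_pos'])/0.8; w=np.degrees((r.inv()*t).as_rotvec())/30
    print('shift',np.round(d,4),'turn',np.round(w,3),'rows',np.linalg.norm(d)*.8/.0417)
E
python3 - <<'E'
from h import *
obs(); go([0.523,0.0136,0.19],69.3)
p=robot.capture('top'); print('plate',ray(p,(154,226),.06)); 
E
```

```text
{'clock': 2.0167, 'eef_pos': [0.3668, -0.216, 0.207], 'tcp_rot': [0.9067, 0.4219, 0.0002, 0.0004], 'joint_pos': [-0.5321, 0.0893, -0.3526, 1.128, -0.0001, 1.7385], 'ft_force': [0.4861, -0.7815, 0.3965], 'width': -0.0001, 'grip_force': 0.0}
shift [ 0.3453 -0.0356  0.0212] turn [ 0.002  0.    -0.646] rows 6.671400175962801
plate [0.522947   0.29060938 0.06      ]
```

>>> move_arm(
  motion=[0.345, -0.036, 0.02, 0, 0, -0.646, 1, 0.345, -0.036, 0.02, 0, 0, -0.646, 1, 0.345, -0.036, 0.02, 0, 0, -0.646, 1, 0.345, -0.036, 0.02, 0, 0, -0.646, 1, 0.345, -0.036, 0.02, 0, 0, -0.646, 1, 0.345, -0.036, 0.02, 0, 0, -0.646, 1, 0.345, -0.036, 0.02, 0, 0, -0.646, 1, 0.345, -0.036, 0.02, 0, 0, -0.646, 1],
)

```text
clock: 2.73
eef_pos: [0.525, 0.0161, 0.1901]
tcp_rot: [0.821, 0.571, 0.001, -0.0]
ft_force: [0.3, -0.1, 0.3]
width: 0.0002
grip_force: 0.0
```

```bash
python3 - <<'E'
from h import *
obs(); go([0.523,0.0136,0.095],69.3)
p=robot.capture('scene')
for n in ('lever_tip','button_top'): print([(np.round(d['location'],3),d['score']) for d in robot.tip_of(p,n)][:2])
print(proj(p,[[.5345,.0445,.11],[.523,.0136,.19],[.523,.0136,.095]]))
cv2.imwrite('pics/s2.png',cv2.resize(p['frame'][130:290,230:430,::-1],None,fx=3,fy=3,interpolation=cv2.INTER_CUBIC))
E
```

```text
{'clock': 2.7333, 'eef_pos': [0.525, 0.0161, 0.1901], 'tcp_rot': [0.821, 0.5709, 0.0014, -0.0002], 'joint_pos': [0.0294, 0.2664, -0.1733, 1.129, 0.0019, 1.9557], 'ft_force': [0.2967, -0.147, 0.2586], 'width': 0.0002, 'grip_force': 0.0}
shift [-0.0041 -0.0014  0.1189] turn [ 0.002 -0.005  0.011] rows 2.2818600360906403
[(array([0.534, 0.043, 0.108]), 0.46), (array([0.53 , 0.295, 0.062]), 0.19)]
[(array([ 0.498, -0.048,  0.064]), 0.4)]
[[321.25177349 213.21253861]
 [313.54206096 183.43312587]
 [312.82992001 212.66344214]]
```

View pics/s2.png

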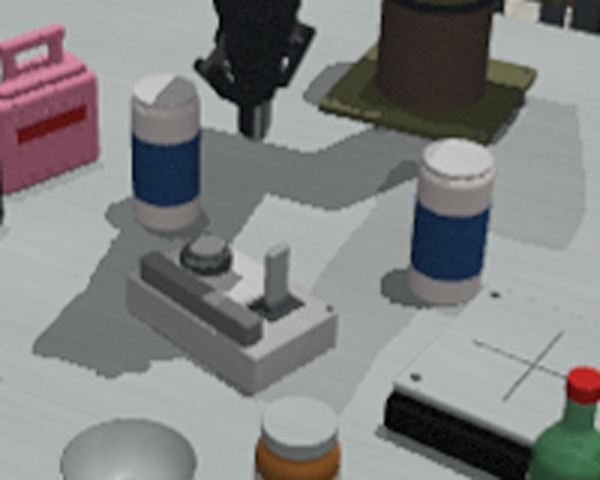

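The finger tip is at crop (255,138), slightly higher than predicted, and the lever at crop (278,246) is as predicted. I'll descend beside the lever and check again.

>>> move_arm(
  motion=[-0.004, -0.001, 0.119, 0, 0, 0, 1, -0.004, -0.001, 0.119, 0, 0, 0, 1, -0.004, -0.001, 0.119, 0, 0, 0, 1, -0.004, -0.001, 0.119, 0, 0, 0, 1, -0.004, -0.001, 0.119, 0, 0, 0, 1],
)

```text
clock: 3.3
eef_pos: [0.5187, 0.008, 0.0955]
tcp_rot: [0.823, 0.568, -0.001, -0.0]
ft_force: [0.2, -0.4, 1.1]
width: -0.0
grip_force: 0.0
```

```bash
python3 - <<'E'
from h import *
obs(); e=robot.get_obs()['eef_pos']
ims=[]
for n,w in (('scene',(260,150,390,280)),('top',(210,170,340,300))):
    p=robot.capture(n); im=p['frame'][:,:,::-1]; x0,y0,x1,y1=w
    im=cv2.resize(im[y0:y1,x0:x1],None,fx=3,fy=3,interpolation=cv2.INTER_CUBIC)
    for q,c in zip(proj(p,[[.5345,.0445,.11],e]),((0,0,255),(0,255,0))):
        cv2.circle(im,tuple(int(round(v)) for v in (q-[x0,y0])*3),3,c,1)
    ims.append(im)
cv2.imwrite('pics/s3.png',np.hstack(ims))
E
```

```text
{'clock': 3.3, 'eef_pos': [0.5187, 0.008, 0.0955], 'tcp_rot': [0.8232, 0.5678, -0.0007, -0.0004], 'joint_pos': [0.0155, 0.3245, -0.3524, 0.8956, -0.0002, 1.9495], 'ft_force': [0.1708, -0.3703, 1.147], 'width': -0.0, 'grip_force': 0.0}
```

View pics/s3.png

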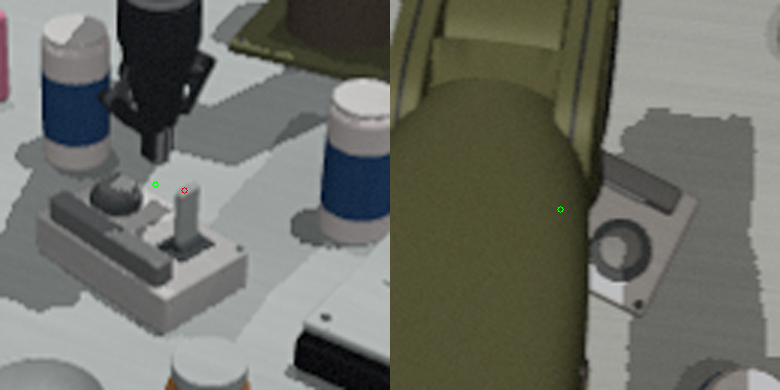

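The tip at crop (158,162) is about 7 px above the predicted (155,184), so it may really sit about 20 mm higher than the nominal TCP. At z=0.075 either case works, so I'll go down there and push in stages, checking the force.

>>> move_arm(
  motion=[0, 0, 0.025, 0, 0, 0, 1, 0, 0, 0.025, 0, 0, 0, 1, 0.02, 0, 0.025, 0, 0, 0, 1, 0.028, 0, 0.025, 0, 0, 0, 1, 0.034, 0, 0.025, 0, 0, 0, 1, 0.038, 0, 0.025, 0, 0, 0, 1, 0.041, 0, 0.025, 0, 0, 0, 1, 0.041, 0, 0.025, 0, 0, 0, 1],
)

```text
clock: 4.07
eef_pos: [0.5321, 0.04, 0.0761]
tcp_rot: [0.823, 0.569, 0.0, 0.001]
ft_force: [-0.1, -1.2, 0.6]
width: 0.0002
grip_force: 0.7
```

```bash
python3 - <<'E'
from h import *
obs(); e=robot.get_obs()['eef_pos']
print('rel lever along y',(e[:2]-[.5345,.0445])@[.353,.935])
p=robot.capture('scene')
print([(np.round(d['location'],3),d['score']) for d in robot.tip_of(p,'lever_tip')][:2])
im=cv2.resize(p['frame'][170:260,270:370,::-1],None,fx=6,fy=6,interpolation=cv2.INTER_CUBIC)
q=(proj(p,[e])[0]-[270,170])*6; cv2.circle(im,(int(q[0]),int(q[1])),4,(0,255,0),1)
cv2.imwrite('pics/s4.png',im)
E
```

```text
{'clock': 4.0667, 'eef_pos': [0.5321, 0.04, 0.0761], 'tcp_rot': [0.8225, 0.5687, 0.0004, 0.0005], 'joint_pos': [0.0754, 0.3632, -0.3494, 0.8571, -0.0006, 2.0071], 'ft_force': [-0.1178, -1.1654, 0.6165], 'width': 0.0002, 'grip_force': 0.7391}
rel lever along y -0.005041617530040205
[(array([0.535, 0.058, 0.11 ]), 0.66)]
```

View pics/s4.png

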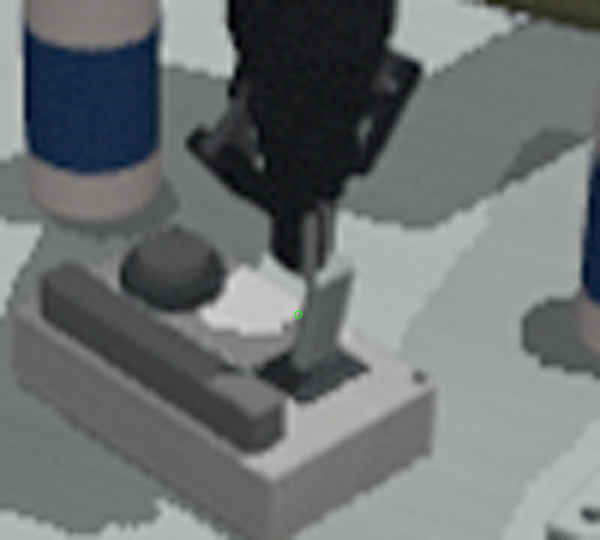

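The lever now leans about 0.2 rad away from the button, with contact near its top at crop (315,265). The real finger tip is about 20 mm above the reported TCP. I'll push 8 mm more and hold.

>>> move_arm(
  motion=[0.005, 0, 0, 0, 0, 0, 1, 0.01, 0, 0, 0, 0, 0, 1, 0.01, 0, 0, 0, 0, 0, 1, 0.01, 0, 0, 0, 0, 0, 1, 0.01, 0, 0, 0, 0, 0, 1, 0.01, 0, 0, 0, 0, 0, 1, 0.01, 0, 0, 0, 0, 0, 1, 0.01, 0, 0, 0, 0, 0, 1],
)

```text
clock: 4.83
eef_pos: [0.5339, 0.0473, 0.0753]
tcp_rot: [0.823, 0.569, -0.0, -0.0]
ft_force: [-1.2, -2.3, -0.8]
width: -0.0
grip_force: 1.2
```

```bash
python3 - <<'E'
from h import *
obs(); e=robot.get_obs()['eef_pos']
print('rel lever along y',(e[:2]-[.5345,.0445])@[.353,.935])
p=robot.capture('scene')
for d in robot.tip_of(p,'lever_tip')[:1]:
    l=np.array(d['location']); s=(l[:2]-[.5345,.0445])@[.353,.935]; print(l,'lean',np.arcsin(s/.065))
E
```

```text
{'clock': 4.8333, 'eef_pos': [0.5339, 0.0473, 0.0753], 'tcp_rot': [0.8226, 0.5686, -0.0003, -0.0001], 'joint_pos': [0.0885, 0.3689, -0.3424, 0.8601, -0.0001, 2.0205], 'ft_force': [-1.2144, -2.2907, -0.7584], 'width': -0.0, 'grip_force': 1.1671}
rel lever along y 0.0024402328300525975
[0.5393 0.0603 0.1084] lean 0.2561361077591181
```

>>> move_arm(
  motion=[0.004, 0, 0, 0, 0, 0, 1, 0.007, 0, 0, 0, 0, 0, 1, 0.007, 0, 0, 0, 0, 0, 1, 0.007, 0, 0, 0, 0, 0, 1, 0.007, 0, 0, 0, 0, 0, 1, 0.007, 0, 0, 0, 0, 0, 1, 0.007, 0, 0, 0, 0, 0, 1, 0.007, 0, 0, 0, 0, 0, 1],
)

```text
clock: 5.6
eef_pos: [0.536, 0.0527, 0.0755]
tcp_rot: [0.823, 0.569, -0.0, -0.0]
ft_force: [-2.2, -2.7, -0.6]
width: 0.0001
grip_force: 1.5
```

```bash
python3 - <<'E'
from h import *
obs(); e=robot.get_obs()['eef_pos']
print('rel lever along y',(e[:2]-[.5345,.0445])@[.353,.935])
p=robot.capture('scene')
for d in robot.tip_of(p,'lever_tip')[:1]:
    l=np.array(d['location']); s=(l[:2]-[.5345,.0445])@[.353,.935]; print(l,'lean',np.arcsin(s/.065))
im=cv2.resize(p['frame'][180:250,290:370,::-1],None,fx=7,fy=7,interpolation=cv2.INTER_CUBIC)
for th in (0,.3,.45):
    s=np.sin(th)*.065; q=[.5345+.353*s,.0445+.935*s,.045+.065*np.cos(th)]
    a,b=(proj(p,[[.5345,.0445,.045],q])-[290,180])*7
    cv2.line(im,tuple(map(int,a)),tuple(map(int,b)),(0,255,0),1)
cv2.imwrite('pics/s5.png',im)
E
```

```text
{'clock': 5.6, 'eef_pos': [0.536, 0.0527, 0.0755], 'tcp_rot': [0.8226, 0.5686, -0.0001, -0.0002], 'joint_pos': [0.0979, 0.3725, -0.3362, 0.8625, 0.0001, 2.0299], 'ft_force': [-2.2408, -2.7297, -0.5527], 'width': 0.0001, 'grip_force': 1.4991}
rel lever along y 0.008195448751682686
[ 0.5008 -0.0445  0.0643] lean nan<stdin>:6: RuntimeWarning: invalid value encountered in arcsin
```

View pics/s5.png

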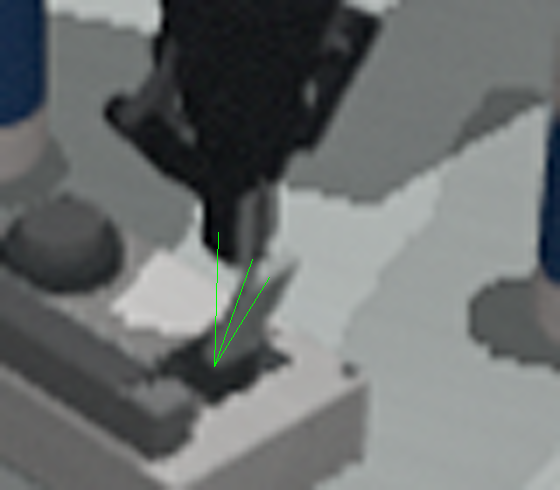

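The lever runs from its base at crop (228,368) to its tip at crop (280,262), which lies between the 0.3 and 0.45 guide lines, about 0.36 rad. I'll add a little and hold for over a second.

>>> move_arm(
  motion=[0.002, 0, 0, 0, 0, 0, 1, 0.002, 0, 0, 0, 0, 0, 1, 0.002, 0, 0, 0, 0, 0, 1, 0.002, 0, 0, 0, 0, 0, 1, 0.002, 0, 0, 0, 0, 0, 1, 0.002, 0, 0, 0, 0, 0, 1, 0.002, 0, 0, 0, 0, 0, 1, 0.002, 0, 0, 0, 0, 0, 1],
)

```text
clock: 6.37
eef_pos: [0.5367, 0.0542, 0.0755]
tcp_rot: [0.823, 0.569, -0.0, -0.0]
ft_force: [-1.5, -2.7, -0.8]
width: -0.0002
grip_force: 1.6
```

>>> move_arm(
  motion=[0, 0, 0, 0, 0, 0, 1, 0, 0, 0, 0, 0, 0, 1, 0, 0, 0, 0, 0, 0, 1, 0, 0, 0, 0, 0, 0, 1, 0, 0, 0, 0, 0, 0, 1, 0, 0, 0, 0, 0, 0, 1, 0, 0, 0, 0, 0, 0, 1, 0, 0, 0, 0, 0, 0, 1],
)

```text
clock: 7.03
eef_pos: [0.5368, 0.0542, 0.0755]
tcp_rot: [0.823, 0.569, -0.0, -0.0]
ft_force: [-2.8, -2.8, -1.3]
width: -0.0003
grip_force: 1.6
```

>>> move_arm(
  motion=[-0.008, 0, 0, 0, 0, 0, 1, -0.016, 0, 0, 0, 0, 0, 1, -0.024, 0, 0, 0, 0, 0, 1, -0.032, 0, 0, 0, 0, 0, 1, -0.045, 0, 0, 0, 0, 0, 1, -0.045, 0, -0.05, 0, 0, 0, 1, -0.045, 0, -0.1, 0, 0, 0, 1, -0.045, 0, -0.15, 0, 0, 0, 1],
)

```text
clock: 7.7
eef_pos: [0.5229, 0.0198, 0.1963]
tcp_rot: [0.823, 0.568, -0.001, -0.001]
ft_force: [1.4, 0.3, 0.3]
width: 0.0002
grip_force: 0.0
```

```bash
python3 - <<'E'
from h import *
obs(); p=robot.capture('scene')
for d in robot.tip_of(p,'lever_tip')[:1]: print(d['location'])
go([0.45,-0.15,0.24],60); go([0.53,-0.317,0.25],97)
E
```

```text
{'clock': 7.7, 'eef_pos': [0.5229, 0.0198, 0.1963], 'tcp_rot': [0.8228, 0.5683, -0.0007, -0.0008], 'joint_pos': [0.0375, 0.2633, -0.1612, 1.1483, 0.0006, 1.9702], 'ft_force': [1.3578, 0.3117, 0.3114], 'width': 0.0002, 'grip_force': 0.0}
[0.5337, 0.0431, 0.111]
shift [-0.2335 -0.0162 -0.0484] turn [ 0.022 -0.013  0.309] rows 4.584650142981978
shift [-0.3932  0.1513 -0.0598] turn [ 0.025 -0.005 -0.924] rows 8.164224058497329
```

The lever is back upright, with its tip at the original spot. Next I'll move above the jug handle with the gripper open.

```bash
python3 - <<'E'
from h import *
go([0.538,-0.318,0.23],8)
E
```

```text
shift [-0.391   0.1608 -0.0347] turn [ 0.015 -0.022  2.042] rows 8.138079191630744
```

>>> move_arm(
  motion=[-0.391, 0.161, -0.035, 0, 0, 1, 1, -0.391, 0.161, -0.035, 0, 0, 1, -1, -0.391, 0.161, -0.035, 0, 0, 1, -1, -0.391, 0.161, -0.035, 0, 0, 1, -1, -0.391, 0.161, -0.035, 0, 0, 1, -1, -0.391, 0.161, -0.035, 0, 0, 1, -1, -0.391, 0.161, -0.035, 0, 0, 1, -1, -0.391, 0.161, -0.035, 0, 0, 1, -1],
)

```text
clock: 8.47
eef_pos: [0.5331, -0.314, 0.223]
tcp_rot: [0.942, 0.336, 0.0, -0.0]
ft_force: [1.3, 0.0, 0.8]
width: 0.0834
grip_force: 0.0
```

```bash
python3 - <<'E'
from h import *
go([0.538,-0.318,0.23],8)
E
```

```text
shift [ 0.0016  0.0077 -0.0088] turn [-0.000e+00 -1.000e-03  1.042e+00] rows 0.2254045915310408
```

>>> move_arm(
  motion=[0.002, 0.006, 0, 0, 0, 1, -1, 0.002, 0.006, 0, 0, 0, 1, -1, 0.002, 0.006, 0, 0, 0, 1, -1, 0.002, 0.006, 0, 0, 0, 1, -1, 0.002, 0.006, 0, 0, 0, 1, -1, 0.002, 0.006, 0, 0, 0, 1, -1],
)

```text
clock: 8.97
eef_pos: [0.5378, -0.3146, 0.2227]
tcp_rot: [0.997, 0.082, -0.0, -0.0]
ft_force: [-0.7, -0.0, -0.9]
width: 0.0853
grip_force: 0.0
```

```bash
python3 - <<'E'
from h import *
obs(); go([0.538,-0.318,0.125],8)
p=robot.capture('scene'); e=robot.get_obs()['eef_pos']
for d in robot.tip_of(p,'jug_handle')[:3]: print(d['location'],d['score'])
x0,y0=160,110
im=cv2.resize(p['frame'][y0:y0+120,x0:x0+120,::-1],None,fx=5,fy=5,interpolation=cv2.INTER_CUBIC)
for P,c in ((box([.538,-.318],np.radians(8),[(-.04,0,.166),(.04,0,.166)]),(0,0,255)),(box(e,np.radians(8),[(0,.0425,e[2]),(0,-.0425,e[2])]),(0,255,0))):
    a,b=(proj(p,P)-[x0,y0])*5; cv2.line(im,tuple(map(int,a)),tuple(map(int,b)),c,1)
cv2.imwrite('pics/s6.png',im)
E
```

```text
{'clock': 8.9667, 'eef_pos': [0.5378, -0.3146, 0.2227], 'tcp_rot': [0.9966, 0.0818, -0.0, -0.0002], 'joint_pos': [-0.5294, 0.4277, 0.1545, 1.298, 0.0003, 2.4483], 'ft_force': [-0.7262, -0.0473, -0.8833], 'width': 0.0853, 'grip_force': 0.0}
shift [-0.0004  0.0043  0.1221] turn [-0.001  0.     0.046] rows 2.343503299777829
[0.6372, -0.4694, 0.1598] 0.92
[0.5393, -0.3236, 0.154] 0.79
[0.3637, -0.3245, 0.1543] 0.59
```

View pics/s6.png

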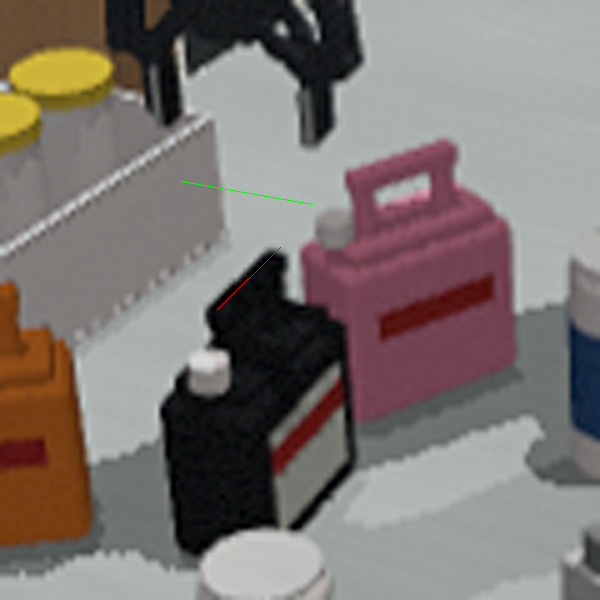

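The open fingertips at crop (172,123) and (313,145) straddle the handle bar at (210,310)–(285,258) and sit about 20 mm higher than nominal. I'll descend with that correction and grip.

>>> move_arm(
  motion=[0, 0.006, 0.04, 0, 0, 0.04, -1, 0, 0.006, 0.08, 0, 0, 0.04, -1, 0, 0.006, 0.105, 0, 0, 0.04, -1, 0, 0.006, 0.12, 0, 0, 0.04, -1, 0, 0.006, 0.131, 0, 0, 0.04, -1, 0, 0.006, 0.131, 0, 0, 0.04, -1, 0, 0.006, 0.131, 0, 0, 0.04, 0, 0, 0.006, 0.131, 0, 0, 0.04, 1],
  grip_force=60,
)

```text
clock: 9.73
eef_pos: [0.5398, -0.3194, 0.1195]
tcp_rot: [0.997, 0.071, 0.001, 0.001]
ft_force: [0.8, -0.5, 0.4]
width: 0.0641
grip_force: 0.0
```

>>> move_arm(
  motion=[0, 0, 0, 0, 0, 0, 1, 0, 0, 0, 0, 0, 0, 1, 0, 0, 0, 0, 0, 0, 1, 0, 0, 0, 0, 0, 0, 1, 0, 0, 0, 0, 0, 0, 1, 0, 0, 0, 0, 0, 0, 1],
)

```text
clock: 10.23
eef_pos: [0.5395, -0.3197, 0.119]
tcp_rot: [0.997, 0.071, 0.001, 0.001]
ft_force: [-0.0, -2.2, 3.5]
width: 0.015
grip_force: 60.6
```

```bash
python3 - <<'E'
from h import *
obs()
E
```

```text
{'clock': 10.2333, 'eef_pos': [0.5395, -0.3197, 0.119], 'tcp_rot': [0.9975, 0.0707, 0.0007, 0.0008], 'joint_pos': [-0.5346, 0.4771, -0.0374, 1.0543, -0.0006, 2.4655], 'ft_force': [-0.0204, -2.1551, 3.4826], 'width': 0.015, 'grip_force': 60.5731}
```

The bar is gripped, with a width of 15 mm. Now I'll lift.

>>> move_arm(
  motion=[0, 0, -0.01, 0, 0, 0, 1, 0, 0, -0.03, 0, 0, 0, 1, 0, 0, -0.06, 0, 0, 0, 1, 0, 0, -0.09, 0, 0, 0, 1, 0, 0, -0.125, 0, 0, 0, 1, 0, 0, -0.16, 0, 0, 0, 1, 0, 0, -0.19, 0, 0, 0, 1, 0, 0, -0.2, 0, 0, 0, 1],
)

```text
clock: 10.9
eef_pos: [0.5393, -0.319, 0.2808]
tcp_rot: [0.997, 0.071, 0.001, 0.0]
ft_force: [2.5, -0.7, -6.9]
width: 0.015
grip_force: 59.1
```

```bash
python3 - <<'E'
from h import *
obs(); go([0.528,0.0,0.275],35); go([0.523,0.29,0.275],60)
E
```

```text
{'clock': 10.9, 'eef_pos': [0.5393, -0.319, 0.2808], 'tcp_rot': [0.9975, 0.0707, 0.0009, 0.0004], 'joint_pos': [-0.5343, 0.4276, 0.3035, 1.4447, 0.0004, 2.4658], 'ft_force': [2.4908, -0.7499, -6.8978], 'width': 0.015, 'grip_force': 59.1032}
shift [ 0.0422 -0.3967  0.0069] turn [ 0.003 -0.003 -0.896] rows 7.654853070654843
shift [ 0.0872 -0.7565  0.0067] turn [ 0.003 -0.002 -1.73 ] rows 14.60911603408382
```

>>> move_arm(
  motion=[0.002, -0.015, 0, 0, 0, -0.05, 1, 0.004, -0.04, 0, 0, 0, -0.13, 1, 0.008, -0.075, 0, 0, 0, -0.23, 1, 0.012, -0.115, 0, 0, 0, -0.34, 1, 0.016, -0.155, 0, 0, 0, -0.45, 1, 0.02, -0.195, 0, 0, 0, -0.56, 1, 0.025, -0.235, 0, 0, 0, -0.67, 1, 0.03, -0.275, 0, 0, 0, -0.78, 1],
)

```text
clock: 11.57
eef_pos: [0.5293, -0.0955, 0.2754]
tcp_rot: [0.962, 0.273, -0.002, -0.002]
ft_force: [1.9, 0.6, -8.5]
width: 0.0149
grip_force: 59.1
```

```bash
python3 - <<'E'
from h import *
obs(); go([0.523,0.29,0.275],60)
E
```

```text
{'clock': 11.5667, 'eef_pos': [0.5293, -0.0955, 0.2754], 'tcp_rot': [0.962, 0.2731, -0.0025, -0.0015], 'joint_pos': [-0.1788, 0.2689, 0.0524, 1.3601, 0.0006, 2.4096], 'ft_force': [1.8577, 0.5927, -8.5148], 'width': 0.0149, 'grip_force': 59.0799}
shift [ 0.2464 -0.4141  0.0013] turn [-0.01   0.005 -0.943] rows 9.24530363732436
```

>>> move_arm(
  motion=[0.02, -0.034, 0, 0, 0, -0.1, 1, 0.042, -0.07, 0, 0, 0, -0.2, 1, 0.064, -0.107, 0, 0, 0, -0.3, 1, 0.086, -0.145, 0, 0, 0, -0.4, 1, 0.108, -0.182, 0, 0, 0, -0.5, 1, 0.126, -0.212, 0, 0, 0, -0.6, 1, 0.14, -0.236, 0, 0, 0, -0.7, 1, 0.147, -0.247, 0, 0, 0, -0.75, 1],
)

```text
clock: 12.23
eef_pos: [0.5263, 0.1357, 0.2754]
tcp_rot: [0.89, 0.457, -0.002, -0.002]
ft_force: [0.6, 0.4, -7.9]
width: 0.0145
grip_force: 59.1
```

```bash
python3 - <<'E'
from h import *
obs(); go([0.523,0.29,0.275],60)
E
```

```text
{'clock': 12.2333, 'eef_pos': [0.5263, 0.1357, 0.2754], 'tcp_rot': [0.8896, 0.4568, -0.0022, -0.0021], 'joint_pos': [0.2504, 0.2785, 0.0658, 1.3633, 0.0031, 2.4432], 'ft_force': [0.6494, 0.4152, -7.928], 'width': 0.0145, 'grip_force': 59.0934}
shift [ 0.1544 -0.1158  0.0009] turn [-0.011  0.003 -0.188] rows 3.7016675107482615
```

>>> move_arm(
  motion=[0.03, -0.022, 0, 0, 0, -0.04, 1, 0.065, -0.049, 0, 0, 0, -0.09, 1, 0.1, -0.075, 0, 0, 0, -0.14, 1, 0.128, -0.096, 0.01, 0, 0, -0.18, 1, 0.145, -0.109, 0.025, 0, 0, -0.18, 1, 0.152, -0.114, 0.04, 0, 0, -0.18, 1, 0.152, -0.114, 0.05, 0, 0, -0.18, 1, 0.152, -0.114, 0.05, 0, 0, -0.18, 1],
)

```text
clock: 12.9
eef_pos: [0.5238, 0.2826, 0.234]
tcp_rot: [0.868, 0.496, -0.004, 0.0]
ft_force: [-0.8, -0.9, -8.5]
width: 0.0146
grip_force: 59.1
```

```bash
python3 - <<'E'
from h import *
obs(); go([0.523,0.29,0.181],60); e=robot.get_obs()['eef_pos']
ims=[]
for n,w in (('scene',(330,140,470,300)),('top',(80,150,220,310))):
    p=robot.capture(n); 
    for k in ('jug','jug_handle','plate'): print(n,k,[(np.round(d['location'],3),round(d['score'],2)) for d in robot.tip_of(p,k)])
    im=p['frame'][:,:,::-1]; x0,y0,x1,y1=w
    im=cv2.resize(im[y0:y1,x0:x1],None,fx=2.8,fy=2.8,interpolation=cv2.INTER_CUBIC)
    q=(proj(p,[[.523,.290,.06]])[0]-[x0,y0])*2.8; cv2.circle(im,(int(q[0]),int(q[1])),3,(0,0,255),1)
    P=box(e,np.radians(60),[(sx*.065,sy*.0325,e[2]-.119) for sx,sy in ((1,1),(1,-1),(-1,-1),(-1,1))])
    cv2.polylines(im,[((proj(p,P)-[x0,y0])*2.8).astype(int)],True,(0,255,0),1)
    ims.append(im)
cv2.imwrite('pics/s7.png',np.hstack(ims))
E
```

```text
{'clock': 12.9, 'eef_pos': [0.5238, 0.2826, 0.234], 'tcp_rot': [0.8684, 0.4958, -0.0043, 0.0004], 'joint_pos': [0.4953, 0.3814, 0.1109, 1.3089, -0.001, 2.5993], 'ft_force': [-0.7769, -0.9313, -8.4897], 'width': 0.0146, 'grip_force': 59.1037}
shift [ 0.008  -0.0054  0.0663] turn [-0.007  0.015 -0.018] rows 1.2843527794902638
scene jug [(array([ 0.363, -0.328,  0.002]), 0.97), (array([ 0.636, -0.467,  0.001]), 0.71), (array([0.524, 0.282, 0.112]), 0.67)]
scene jug_handle [(array([ 0.364, -0.325,  0.154]), 0.71), (array([0.526, 0.282, 0.269]), 0.67), (array([ 0.637, -0.468,  0.162]), 0.67)]
scene plate [(array([0.526, 0.292, 0.062]), 0.72)]
top jug [(array([ 0.362, -0.325,  0.005]), 0.9), (array([0.526, 0.285, 0.12 ]), 0.86), (array([ 0.633, -0.466, -0.   ]), 0.69)]
top jug_handle [(array([0.529, 0.289, 0.277]), 0.68), (array([ 0.637, -0.469,  0.161]), 0.62), (array([ 0.366, -0.33 ,  0.155]), 0.61)]
top plate [(array([0.527, 0.292, 0.059]), 0.93)]
```

View pics/s7.png

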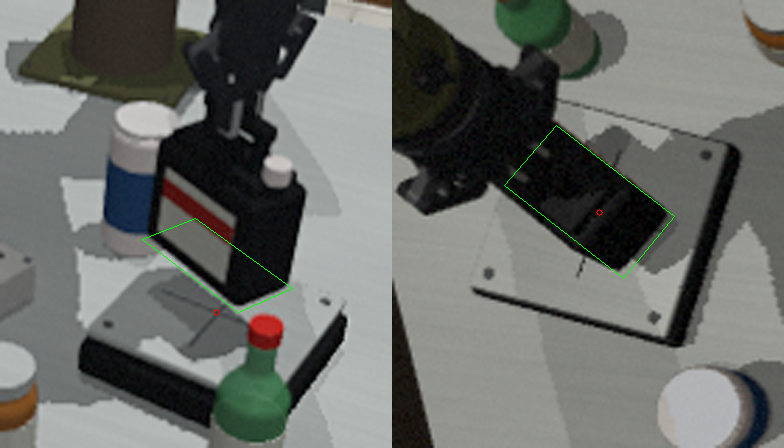

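The jug hangs upright over the plate, and its outline matches the prediction. The plate cross is at top crop (599,212). I'll centre the jug and lower it slowly.

>>> move_arm(
  motion=[0.008, -0.006, 0.01, 0, 0, 0, 1, 0.008, -0.006, 0.022, 0, 0, 0, 1, 0.008, -0.006, 0.034, 0, 0, 0, 1, 0.008, -0.006, 0.044, 0, 0, 0, 1, 0.008, -0.006, 0.051, 0, 0, 0, 1, 0.008, -0.006, 0.056, 0, 0, 0, 1, 0.008, -0.006, 0.059, 0, 0, 0, 1, 0.008, -0.006, 0.059, 0, 0, 0, 1],
)

```text
clock: 13.97
eef_pos: [0.5252, 0.2919, 0.1903]
tcp_rot: [0.869, 0.495, -0.001, -0.0]
ft_force: [-0.1, -0.5, -7.8]
width: 0.0149
grip_force: 59.1
```

```bash
python3 - <<'E'
from h import *
obs(); go([0.523,0.291,0.179],60)
E
```

```text
{'clock': 13.9667, 'eef_pos': [0.5252, 0.2919, 0.1903], 'tcp_rot': [0.8686, 0.4955, -0.0005, -0.0], 'joint_pos': [0.5073, 0.3984, 0.0239, 1.1973, -0.0, 2.6121], 'ft_force': [-0.1297, -0.5103, -7.8019], 'width': 0.0149, 'grip_force': 59.1229}
shift [-0.0023 -0.0018  0.0141] turn [-0.001  0.002 -0.02 ] rows 0.27664010518714266
```

>>> move_arm(
  motion=[0, 0, 0.002, 0, 0, 0, 1, 0, 0, 0.004, 0, 0, 0, 1, 0, 0, 0.006, 0, 0, 0, 1, 0, 0, 0.008, 0, 0, 0, 1, 0, 0, 0.01, 0, 0, 0, 1, 0, 0, 0.0115, 0, 0, 0, 1, 0, 0, 0.013, 0, 0, 0, 1, 0, 0, 0.013, 0, 0, 0, 1],
)

```text
clock: 14.63
eef_pos: [0.5253, 0.292, 0.1803]
tcp_rot: [0.869, 0.496, -0.0, 0.0]
ft_force: [-0.2, -0.2, -7.6]
width: 0.0148
grip_force: 59.1
```

Not in contact yet, so I'll go on in 1 mm steps.

>>> move_arm(
  motion=[0, 0, 0.001, 0, 0, 0, 1, 0, 0, 0.002, 0, 0, 0, 1, 0, 0, 0.003, 0, 0, 0, 1, 0, 0, 0.003, 0, 0, 0, 1],
)

```text
clock: 14.97
eef_pos: [0.5259, 0.2918, 0.1796]
tcp_rot: [0.869, 0.495, 0.001, 0.0]
ft_force: [-1.6, -3.6, 2.0]
width: 0.0145
grip_force: 60.4
```

The jug is on the plate and the load is off the wrist. I'll release it and rise straight up.

>>> move_arm(
  motion=[0, 0, 0, 0, 0, 0, 0.5, 0, 0, 0, 0, 0, 0, 0.3, 0, 0, 0, 0, 0, 0, 0, 0, 0, 0, 0, 0, 0, -0.2, 0, 0, 0, 0, 0, 0, -0.2, 0, 0, 0, 0, 0, 0, -0.2, 0, 0, 0, 0, 0, 0, -0.2, 0, 0, 0, 0, 0, 0, -0.2],
)

```text
clock: 15.63
eef_pos: [0.5255, 0.2921, 0.1781]
tcp_rot: [0.869, 0.496, -0.0, -0.0]
ft_force: [-0.5, -1.1, -0.8]
width: 0.0513
grip_force: 0.0
```

>>> move_arm(
  motion=[0, 0, -0.02, 0, 0, 0, -0.2, 0, 0, -0.05, 0, 0, 0, -0.2, 0, 0, -0.09, 0, 0, 0, -0.2, 0, 0, -0.12, 0, 0, 0, -0.2, 0, 0, -0.15, 0, 0, 0, -0.2, 0, 0, -0.15, 0, 0, 0, -0.2],
)

```text
clock: 16.13
eef_pos: [0.5275, 0.2932, 0.3037]
tcp_rot: [0.869, 0.496, 0.005, 0.0]
ft_force: [0.2, 0.2, 1.0]
width: 0.0512
grip_force: 0.0
```

```bash
python3 - <<'E'
from h import *
obs(); go([0.500,-0.043,0.28],60)
for n in ('scene','top'):
    p=robot.capture(n)
    for k in ('jug','jug_handle','plate','button_top','lever_tip'): print(n,k,[(np.round(d['location'],3),round(d['score'],2)) for d in robot.tip_of(p,k) if d['location'][1]>-.2])
    if n=='scene': cv2.imwrite('pics/s8.png',cv2.resize(p['frame'][120:320,230:490,::-1],None,fx=2.5,fy=2.5))
E
```

```text
{'clock': 16.1333, 'eef_pos': [0.5275, 0.2932, 0.3037], 'tcp_rot': [0.8686, 0.4955, 0.0045, 0.0], 'joint_pos': [0.5073, 0.3782, 0.2846, 1.4681, 0.0001, 2.6121], 'ft_force': [0.1717, 0.2253, 0.9874], 'width': 0.0512, 'grip_force': 0.0}
shift [-0.3795  0.1842  0.0275] turn [ 0.009 -0.015 -0.02 ] rows 8.11009299462713
scene jug [(array([0.526, 0.295, 0.057]), 0.83)]
scene jug_handle [(array([0.526, 0.29 , 0.216]), 0.81), (array([ 0.531, -0.002,  0.001]), 0.74)]
scene plate [(array([0.526, 0.293, 0.062]), 0.79)]
scene button_top [(array([ 0.499, -0.048,  0.062]), 0.41)]
scene lever_tip [(array([0.532, 0.045, 0.112]), 0.62)]
top jug [(array([0.524, 0.291, 0.058]), 0.55)]
top jug_handle [(array([0.526, 0.296, 0.217]), 0.83), (array([0.729, 0.161, 0.001]), 0.62)]
top plate [(array([0.525, 0.295, 0.059]), 0.58)]
top button_top [(array([ 0.498, -0.043,  0.066]), 0.62)]
top lever_tip [(array([0.529, 0.044, 0.111]), 0.62)]
```

View pics/s8.png

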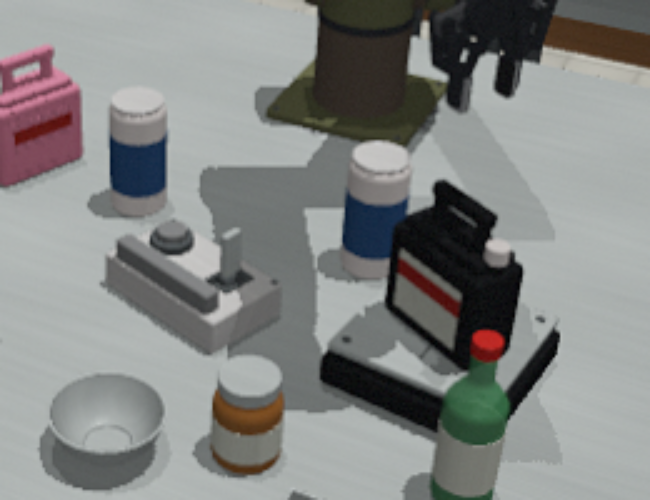

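The jug stands upright at the plate's middle, the fingers are clear of it, and the lever is upright. Next is the button.

>>> move_arm(
  motion=[-0.381, 0.186, 0, 0, 0, 0, 1, -0.381, 0.186, 0, 0, 0, 0, 1, -0.381, 0.186, 0, 0, 0, 0, 1, -0.381, 0.186, 0, 0, 0, 0, 1, -0.381, 0.186, 0, 0, 0, 0, 1, -0.381, 0.186, 0, 0, 0, 0, 1, -0.381, 0.186, 0, 0, 0, 0, 1, -0.381, 0.186, 0, 0, 0, 0, 1],
)

```text
clock: 17.4
eef_pos: [0.4983, -0.042, 0.2984]
tcp_rot: [0.869, 0.496, 0.0, 0.0]
ft_force: [1.1, 0.0, -0.7]
width: -0.0001
grip_force: 0.0
```

```bash
python3 - <<'E'
from h import *
obs(); go([0.499,-0.045,0.09],60)
E
```

```text
{'clock': 17.4, 'eef_pos': [0.4983, -0.042, 0.2984], 'tcp_rot': [0.8685, 0.4957, 0.0003, 0.0002], 'joint_pos': [-0.0842, 0.1939, 0.0114, 1.3876, -0.0, 2.0202], 'ft_force': [1.1463, 0.0025, -0.6599], 'width': -0.0001, 'grip_force': 0.0}
shift [-0.0028  0.0025  0.2605] turn [ 0.001 -0.    -0.019] rows 4.998514724257014
```

>>> move_arm(
  motion=[-0.003, 0.002, 0.05, 0, 0, 0, 1, -0.003, 0.002, 0.1, 0, 0, 0, 1, -0.003, 0.002, 0.15, 0, 0, 0, 1, -0.003, 0.002, 0.2, 0, 0, 0, 1, -0.003, 0.002, 0.24, 0, 0, 0, 1, -0.003, 0.002, 0.26, 0, 0, 0, 1, -0.003, 0.002, 0.275, 0, 0, 0, 1, -0.003, 0.002, 0.275, 0, 0, 0, 1],
)

```text
clock: 18.07
eef_pos: [0.4964, -0.0429, 0.0754]
tcp_rot: [0.869, 0.495, -0.002, -0.002]
ft_force: [-1.0, 0.4, 0.6]
width: 0.0002
grip_force: 0.0
```

>>> move_arm(
  motion=[0, 0, 0.005, 0, 0, 0, 1, 0, 0, 0.01, 0, 0, 0, 1, 0, 0, 0.015, 0, 0, 0, 1, 0, 0, 0.02, 0, 0, 0, 1, 0, 0, 0.024, 0, 0, 0, 1, 0, 0, 0.028, 0, 0, 0, 1, 0, 0, 0.028, 0, 0, 0, 1],
)

```text
clock: 18.65
eef_pos: [0.4987, -0.043, 0.0553]
tcp_rot: [0.869, 0.496, -0.0, -0.0]
ft_force: [-1.2, 0.6, -0.2]
width: -0.0002
grip_force: 0.0
```

>>> move_arm(
  motion=[0, 0, 0.002, 0, 0, 0, 1, 0, 0, 0.005, 0, 0, 0, 1, 0, 0, 0.008, 0, 0, 0, 1, 0, 0, 0.011, 0, 0, 0, 1, 0, 0, 0.014, 0, 0, 0, 1, 0, 0, 0.014, 0, 0, 0, 1],
)

```text
clock: 19.15
eef_pos: [0.4987, -0.043, 0.0441]
tcp_rot: [0.869, 0.496, -0.0, -0.0]
ft_force: [0.1, 0.4, 0.6]
width: -0.0001
grip_force: 0.0
```

>>> move_arm(
  motion=[0, 0, 0.002, 0, 0, 0, 1, 0, 0, 0.004, 0, 0, 0, 1, 0, 0, 0.005, 0, 0, 0, 1, 0, 0, 0.005, 0, 0, 0, 1],
)

```text
clock: 19.48
eef_pos: [0.4992, -0.0431, 0.0407]
tcp_rot: [0.869, 0.496, 0.0, 0.0]
ft_force: [0.5, -0.3, 2.0]
width: -0.0001
grip_force: 1.2
```

>>> move_arm(
  motion=[0, 0, 0.002, 0, 0, 0, 1, 0, 0, 0.004, 0, 0, 0, 1, 0, 0, 0.005, 0, 0, 0, 1, 0, 0, 0.005, 0, 0, 0, 1],
)

```text
clock: 19.82
eef_pos: [0.4993, -0.0431, 0.0367]
tcp_rot: [0.869, 0.496, 0.0, 0.0]
ft_force: [-1.5, -0.7, 4.4]
width: -0.0001
grip_force: 2.3
```

>>> move_arm(
  motion=[0, 0, 0.002, 0, 0, 0, 1, 0, 0, 0.003, 0, 0, 0, 1, 0, 0, 0.004, 0, 0, 0, 1, 0, 0, 0.004, 0, 0, 0, 1],
)

```text
clock: 20.15
eef_pos: [0.4994, -0.0431, 0.0361]
tcp_rot: [0.869, 0.495, 0.001, 0.0]
ft_force: [-7.5, 0.4, 24.3]
width: -0.0
grip_force: 12.3
```

The button hit its stop, with 24 N and no further travel, so it's fully down. Now I'll release it and retreat upwards.

>>> move_arm(
  motion=[0, 0, -0.01, 0, 0, 0, 1, 0, 0, -0.04, 0, 0, 0, 1, 0, 0, -0.08, 0, 0, 0, 1, 0, 0, -0.13, 0, 0, 0, 1, 0, 0, -0.18, 0, 0, 0, 1, 0, 0, -0.2, 0, 0, 0, 1, 0, 0, -0.2, 0, 0, 0, 1, 0, 0, -0.2, 0, 0, 0, 1],
)

```text
clock: 20.82
eef_pos: [0.4999, -0.0431, 0.194]
tcp_rot: [0.869, 0.496, 0.001, 0.001]
ft_force: [0.4, 0.2, -1.4]
width: -0.0
grip_force: 0.0
```

```bash
python3 - <<'E'
from h import *
obs(); p=robot.capture('scene')
for k in ('jug','plate','button_top','lever_tip'): print(k,[(np.round(d['location'],3),round(d['score'],2)) for d in robot.tip_of(p,k) if d['location'][1]>-.2])
print(robot.job_done())
E
```

```text
{'clock': 20.8167, 'eef_pos': [0.4999, -0.0431, 0.194], 'tcp_rot': [0.8686, 0.4955, 0.001, 0.0007], 'joint_pos': [-0.0861, 0.2244, -0.2201, 1.1239, 0.0, 2.0186], 'ft_force': [0.4048, 0.1687, -1.4454], 'width': -0.0, 'grip_force': 0.0}
jug [(array([ 0.732,  0.159, -0.003]), 0.74), (array([0.526, 0.294, 0.057]), 0.58), (array([0.535, 0.04 , 0.109]), 0.39)]
plate [(array([0.524, 0.293, 0.062]), 0.56)]
button_top [(array([ 0.501, -0.044,  0.066]), 0.54)]
lever_tip [(array([0.533, 0.044, 0.112]), 0.64)]
the job is handed in; nothing more can be done
None
```

The job is handed in at about 21 s: I zeroed the scale with the lever (over at about 0.36 rad for more than a second, then sprung back), set the black jug down and let go of it within a few mm of the plate's middle, and pressed the button to its stop and released it; the hand-in call gave no verdict.

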